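# Press a glued doll base home in its spring nest

## Task

Take the hand tamper by its wooden handle and press the freshly glued base disc squarely down in the spring nest, against its springs, until it is fully home, level, and all three latch bolts have snapped over its edge. Press only as hard as it needs (more than about 35 N crushes the card), keep the foot of the tamper flat on the disc and your fingers off the glued disc, then stand the tamper back upright on its cork pad and leave the other things on the bench where they are.

Things in the scene. Friction and masses are not known exactly. Their poses are not given: they have to be found in the camera images.
- jig: the spring nest's board, plywood 190 x 190 x 18 mm, fixed to the bench; origin at the centre of its underside, on the nest's upright axis. On it a steel housing with a screw collar 164 mm across; six dowels (10 mm thick, 54 mm high, inner sides 50.8 mm from the axis) stand on the collar and guide the disc; between them are three latch bolts
- jig_plate (a point): point on the nest's axis at the resting height of the sprung plate's upper face, 105 mm above the bench; it stays there when the plate goes down. The collar's flat upper face is the bottom stop for the disc's underside. Workers screw it up or down for each batch: it lies 27 to 49 mm below this point; its exact height and turn are not measured and must be felt
- disc_center (a point): the doll base to press: round disc 100 mm across, 12 mm thick, brown card glued on plywood, 0.1 kg, loose, lying on the sprung plate between the dowels. The point is its centre, 6 mm below its upper face; z is up. It starts 27 to 49 mm above its bottom stop; the bolts snap over it 2 mm before the stop and hold it there when let go
- tamper_center (a point): the tamper, standing on the cork pad: flat steel foot 64 mm across, 13 mm thick; straight dark wooden handle 30 mm thick, 34 to 104 mm above the foot's face; height 110 mm, 0.4 kg. The point is its centre, 55 mm above the foot's face; z along the handle. Grip about 20 mm above this point to clear the dowels. Pressing over 6 N it must lean less than 0.12 rad
- plunger (a joint): the round sprung plate, 82 mm across, under the disc: m pressed down, 0 at rest. Pressing disc and plate down takes about 5 N at first and 0.1 N more per mm; the plate rocks a little if pressed off centre. The bolts' bevels add some 3 to 5 N while they are forced outward; they snap in just before the stop, where the force rises steeply
- catch_a (a joint): latch bolt on the collar, first of three 120 deg apart: bevelled steel tongue 16 mm wide in a dark block 61-81 mm from the nest axis and 32 mm high, black pull knob out to 102 mm; its tip reaches 3.5 mm in over the disc's edge. Value: m pushed outward; 0 = sprung in, about 0.0035 while the disc slides past, 0 again once snapped over the disc
- catch_b (a joint): latch bolt on the collar, second of three 120 deg apart: bevelled steel tongue 16 mm wide in a dark block 61-81 mm from the nest axis and 32 mm high, black pull knob out to 102 mm; its tip reaches 3.5 mm in over the disc's edge. Value: m pushed outward; 0 = sprung in, about 0.0035 while the disc slides past, 0 again once snapped over the disc
- catch_c (a joint): latch bolt on the collar, third of three 120 deg apart: bevelled steel tongue 16 mm wide in a dark block 61-81 mm from the nest axis and 32 mm high, black pull knob out to 102 mm; its tip reaches 3.5 mm in over the disc's edge. Value: m pushed outward; 0 = sprung in, about 0.0035 while the disc slides past, 0 again once snapped over the disc
- pad: square cork pad, 130 x 130 mm and 6 mm thick, fixed on the bench, where the tamper belongs; origin at the centre of its underside
- tube_ring: bystander: open cardboard tube section, 90 mm across, 60 mm high, standing; origin at the centre of its underside
- glue_bottle: bystander: white plastic bottle with an orange cap, 60 mm across, 150 mm high; origin at the centre of its underside
- strap_coil: bystander: flat coil of pale strapping, 110 mm across, 16 mm high; origin at the centre of its underside
Not all that is in view belongs to the job. Of the things shaped like the pad, the cork one is meant.

How it is judged:
By the outcome, as a careful person would: the job done as asked, in the order asked, and still so for the second after the job is handed in, with the robot touching nothing.
It also fails if it takes over 64 s, if anything falls off the work surface, if the arm or the gripper's body presses on something with over 40 N, if the wrist force passes 120 N, or if a joint passes its speed limit or range.

## Robot

A 6-joint arm with a two-finger parallel gripper is mounted at the origin on the work surface. World frame = base frame: x ahead of the robot, y to its left, z up, the work surface at z = 0. Lengths are in m, angles in degrees, forces in N, time in s.
With the tool pointing down it reaches from about 0.325 to 0.9 m from the base axis. Payload 6.1 kg.
Tool frame: the origin (TCP) lies at the very end of the fingers, on their centre line; the grasp point (between the pads) lies 19 mm behind it; z points along the fingers, y is the direction in which the jaws open and shut (so a half turn about z gives the same grasp; the last joint's range is limited). The gripper opens to 87 mm and grips with 3 to 60 N. Pads are 19 mm wide; open, the fingers measure 117 mm over their backs; the gripper's body (75 mm by 190 mm) begins 51 mm behind the grasp point.
Start: joints at [-77.985, 12.628, 87.462, -0, 79.91, -7.225], TCP at [0.206, -0.59, 0.223] pointing down, gripper open.
Joint ranges: [-170.65, 170.65], [-52.31, 119.04], [5.05, 147.46], [-71.25, 251.25], [11.57, 151.72], [-153.62, 153.62]. Speed limits (degrees/s): [147.25, 147.25, 172.46, 180, 180, 180].

## Interface

Orientations are given as a 3x3 rotation matrix whose columns are the frame's x, y, z axes.
In Python, from rig import manip, viewer gives the robot as it stands.
- The arm moves only by the tool servo_tool, never from a script. Its arguments are lists of equal length, an entry for each row: "jaw": the opening, from -1 (shut) to 1 (fully open); "xyz": the shift along the tool's x, y, z in mm, a list of three; "yaw": the turn about the tool's z in rad. A call has 1 to 20 rows; each row is the pose to reach, as a shift and turn from the pose measured when the call began, along the tool's axes at that moment; what a row does not reach only later rows make up. A row lasts 1/10 s, in which the tool goes at most 50 mm and 8.59 degrees, less where a joint would pass 70% of its speed; a pose out of reach is approached as far as the arm can. A call with a gripper value outside its range is refused whole. The fingers move at their own pace and stop on an object; the grip force is fixed at half the most. Time passes only in rows, so rows that repeat a pose let the fingers close. It gives the time, the measured TCP pose, the force and the opening at its end, in the units of the state.
- manip.get_state(): the state, without advancing time (a new reading comes with each control period).
- viewer.grab_frame(name): name is "side" or "top"; returns the picture (480x640x3 uint8, red, green, blue); there is no depth.
- viewer.camera_model(name): a dict with "mtx" (3x3 intrinsics, pixels), "k1" (the pictures are not rectified: a ray, as slopes to the right and down, at radius r is drawn at 1 + k1 r^2 times it, then the intrinsics apply), "xyz" and "attitude" of the camera in the world. Camera axes: x right, y down, z forward; pixel columns grow to the right and rows downward; lengths in m; the calibration is good to about 2 mm. A picture is of the moment at which its call begins. camera_model takes no time and is no camera call.
- manip.sign_off(): hands the job in, once; it reports no verdict.
The state is a dict: "time_s": time; "joint_pos": joint angles; "joint_vel": joint speeds; "tau": joint torques, N m; "tcp_pos": TCP position; "tcp_rot": TCP orientation; "wrist_force": force on the tool from outside, world axes, zero at the start; "torque": the same for the moment, N m; "finger_gap": opening from 0.0 (shut) to 1.0 (fully open).
Only numpy, scipy, OpenCV 4.12 (cv2) and the standard library are available. Lean on these libraries where they do the work, as an engineer would, in place of code of your own. Each camera call takes 0.05 s, during which the arm holds its last target.

## Working session

There is one attempt and no reset: what is moved stays moved. The work goes in short steps, Python scripts to look and compute and a tool call to move; the robot and the scene stay as the last step left them, time stands still between calls to the robot, and variables do not carry over. Pictures are saved under pics/ and viewed, and the job is handed in when it is done.

Besides the shell and the picture viewer there is one more tool, called after "Emit:" as name(argument=value, ...) on one line, values as JSON. servo_tool: Moves the arm, as the interface text tells. Its arguments: {"type":"object","properties":{"jaw":{"type":"array","items":{"type":"number"}},"xyz":{"type":"array","items":{"type":"array","items":{"type":"number"}}},"yaw":{"type":"array","items":{"type":"number"}}},"required":["jaw","xyz","yaw"]}

```bash
mkdir -p pics; ls; python3 - <<'E'
from rig import manip, viewer
import cv2
for n in("side","top"):
    im=viewer.grab_frame(n); cv2.imwrite(f"pics/{n}0.png",im[:,:,::-1]); print(viewer.camera_model(n))
print(manip.get_state())
E
```

```text
pics
{'mtx': array([[482.19068402,   0.        , 325.85646696],
       [  0.        , 482.19068402, 245.42175617],
       [  0.        ,   0.        ,   1.        ]]), 'k1': -0.0018195332410662866, 'xyz': array([0.11340537, 0.75853673, 0.88380905]), 'attitude': array([[-0.87848626, -0.32345727,  0.35162095],
       [-0.47736371,  0.56399206, -0.67382256],
       [ 0.01964138, -0.75979494, -0.64986604]])}
{'mtx': array([[613.79778524,   0.        , 319.67956982],
       [  0.        , 613.79778524, 243.30878652],
       [  0.        ,   0.        ,   1.        ]]), 'k1': -0.2038806785653249, 'xyz': array([ 0.28992798, -0.06903258,  1.56569357]), 'attitude': array([[ 0.02114736, -0.98530379,  0.169497  ],
       [-0.99964614, -0.01810225,  0.01949099],
       [-0.01613627, -0.1698492 , -0.98533795]])}
{'time_s': 0.1, 'joint_pos': array([-7.79846145e+01,  1.26703259e+01,  8.75185772e+01,  1.15959899e-03,
        7.99085389e+01, -7.22372641e+00]), 'joint_vel': array([-0.00944115, -0.07735919, -0.15217462, -0.02792868,  0.07521166,
       -0.09911895]), 'tau': array([ 1.51870558e-03, -4.95945311e+01, -3.88519406e+01,  7.01382780e-02,
        5.14466618e-02, -4.67505868e-05]), 'tcp_pos': array([ 0.20584691, -0.58955552,  0.22155677]), 'tcp_rot': array([[ 9.44152869e-01,  3.29507585e-01, -3.34549477e-04],
       [ 3.29507672e-01, -9.44151425e-01,  1.66757241e-03],
       [ 2.33612392e-04, -1.68467989e-03, -9.99998554e-01]]), 'wrist_force': array([ 0.32087893,  0.03903768, -0.21721997]), 'torque': array([0.05506911, 0.0052155 , 0.00697397]), 'finger_gap': 1.0012080833998092}
```

View pics/side0.png

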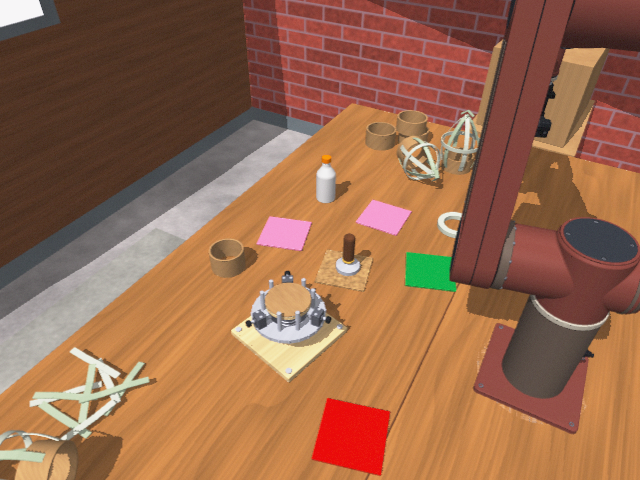

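View pics/top0.png

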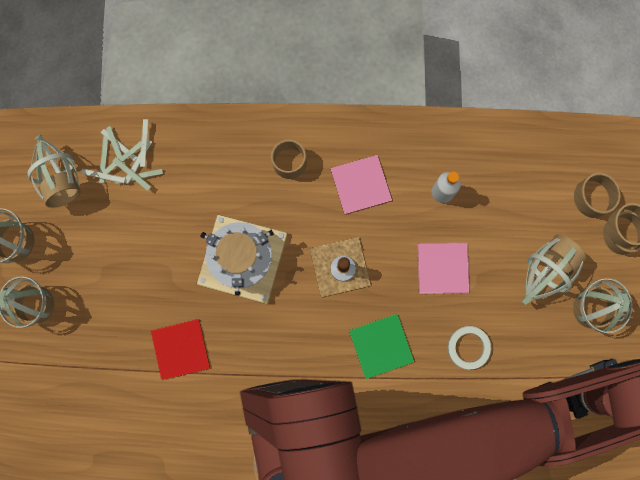

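The side view shows the tamper at about (348,255) on the cork pad and the nest at (288,310). In the top view they are at (343,267) and (238,255). The other pad-shaped squares are pink, green and red cards, at top-view pixels (361,184), (444,268), (382,346) and (180,349). Only the square at (341,267) has cork speckle, and the tamper stands on it. Next I'll enlarge the crops.

```bash
cat > h.py <<'E'
import numpy as np, cv2
from rig import manip, viewer
def ray(n,uv):
    c=viewer.camera_model(n)
    p=cv2.undistortPoints(np.array([[uv]],float),c['mtx'],np.array([c['k1'],0,0,0,0.]))[0,0]
    d=c['attitude']@np.array([p[0],p[1],1.]); return c['xyz'],d/np.linalg.norm(d)
def onz(n,uv,z):
    o,d=ray(n,uv); return o+d*(z-o[2])/d[2]
def two(a,b):
    o1,d1=ray('side',a);o2,d2=ray('top',b)
    A=np.c_[d1,-d2]; s=np.linalg.lstsq(A,o2-o1,rcond=None)[0]
    p,q=o1+s[0]*d1,o2+s[1]*d2; return (p+q)/2,np.linalg.norm(p-q)
def proj(n,P):
    c=viewer.camera_model(n); R=c['attitude'].T
    return cv2.projectPoints(np.array([P],float),cv2.Rodrigues(R)[0],-R@c['xyz'],c['mtx'],np.array([c['k1'],0,0,0,0.]))[0][0,0]
E
python3 - <<'E'
import cv2,numpy as np
s=cv2.imread('pics/side0.png');t=cv2.imread('pics/top0.png')
a=cv2.resize(s[220:380,220:380],(600,600),interpolation=2)
b=cv2.resize(t[205:310,190:330+50],None,fx=4.2,fy=4.2,interpolation=2)
cv2.imwrite('pics/s1.png',a);cv2.imwrite('pics/t1.png',b)
E
```

```text
(no output)
```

View pics/s1.png

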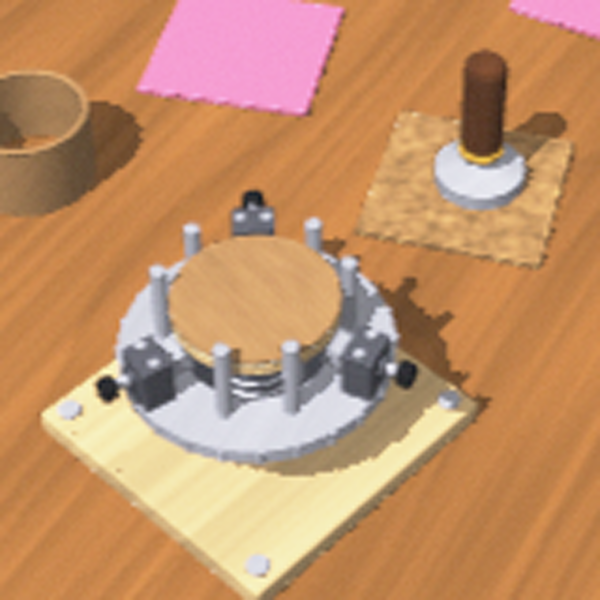

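View pics/t1.png

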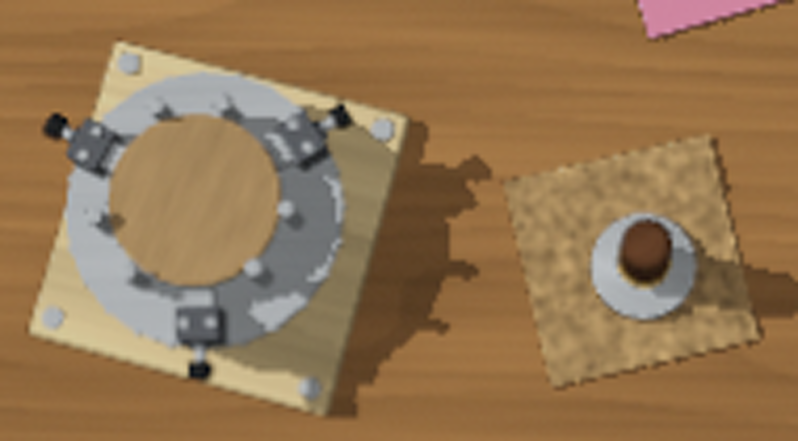

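The crop confirms the speckled cork pad, with the tamper's foot at crop (643,266), off the pad's centre. The disc is at crop (195,199). Next I'll fit shapes to measure these.

```bash
python3 - <<'E'
from h import *
t=cv2.imread('pics/top0.png'); s=cv2.imread('pics/side0.png')
hsv=cv2.cvtColor(t,cv2.COLOR_BGR2HSV); 
for p in [(343,278),(343,262),(236,252),(245,222),(262,290),(330,285),(300,230)]: print(p,hsv[p[1],p[0]])
def box(m,x0,y0,x1,y1):
    z=np.zeros_like(m);z[y0:y1,x0:x1]=m[y0:y1,x0:x1];return z
def big(m):
    c,_=cv2.findContours(m,cv2.RETR_EXTERNAL,cv2.CHAIN_APPROX_NONE);return max(c,key=cv2.contourArea)
# foot
def plane(c,z,n='top'): return np.array([onz(n,q,z)[:2] for q in c[:,0].astype(float)],np.float32)
m=box(cv2.inRange(hsv,(0,0,100),(179,60,255)),320,245,365,290)
h=cv2.convexHull(big(m)); 
P=plane(h,.019);print('foot',cv2.minEnclosingCircle(P),cv2.fitEllipse(P))
# handle top
m=box(cv2.inRange(hsv,(0,60,0),(20,255,110)),330,250,357,280); c=big(m); print('handle bbox',cv2.boundingRect(c), cv2.minEnclosingCircle(c))
# side foot
hs=cv2.cvtColor(s,cv2.COLOR_BGR2HSV)
m=box(cv2.inRange(hs,(0,0,100),(179,60,255)),330,255,365,278); c=cv2.convexHull(big(m));P=plane(c,.019,'side');print('foot side',cv2.minEnclosingCircle(P),cv2.fitEllipse(P))
# disc
T=t
m=box(cv2.inRange(hsv,(8,80,90),(20,255,255)),212,228,262,278)
m=cv2.morphologyEx(m,cv2.MORPH_OPEN,np.ones((3,3)));c=big(m);P=plane(c,.117);print('disc',cv2.minEnclosingCircle(P),cv2.fitEllipse(P), cv2.boundingRect(c))
# board corners & pad corners (top crop coords)
f=lambda u,v:((u+.5)/4.2-.5+190,(v+.5)/4.2-.5+205)
B=[onz('top',f(*q),.018) for q in [(117,42),(407,118),(322,412),(30,331)]]
print('board',np.round(B,4),np.mean(B,0),[np.linalg.norm(B[i]-B[i-1]) for i in range(4)])
B=[onz('top',f(*q),.006) for q in [(505,182),(712,137),(760,338),(558,386)]]
print('pad',np.round(B,4),np.mean(B,0),[np.linalg.norm(B[i]-B[i-1]) for i in range(4)])
E
```

```text
(343, 278) [105   9 177]
(343, 262) [ 12 149  99]
(236, 252) [ 18 111 168]
(245, 222) [ 22  64 194]
(262, 290) [ 20  94 128]
(330, 285) [ 18 116 165]
(300, 230) [ 15 147 153]
foot ((0.49428606033325195, -0.09833700954914093), 0.0326947383582592) ((0.4942358732223511, -0.09835077077150345), (0.06347206979990005, 0.06481146812438965), 56.38706588745117)
handle bbox (338, 258, 12, 15) ((343.5, 264.8571472167969), 7.298762321472168)
foot side ((0.4915003478527069, -0.09464560449123383), 0.03701389580965042) ((0.4932352900505066, -0.09536806493997574), (0.06619559973478317, 0.07588627934455872), 16.311382293701172)
disc ((0.5144020915031433, 0.1605597585439682), 0.0498553030192852) ((0.5140263438224792, 0.1607847362756729), (0.09615471959114075, 0.09695041179656982), 161.37307739257812) (216, 233, 41, 40)
board [[0.627  0.2292 0.018 ]
 [0.5822 0.0474 0.018 ]
 [0.4012 0.0934 0.018 ]
 [0.4461 0.2743 0.018 ]] [0.51415094 0.16108094 0.018     ] [np.float64(0.1864823594530997), np.float64(0.18727503936351916), np.float64(0.18673217355199126), np.float64(0.18637791063825485)]
pad [[ 0.5456 -0.0131  0.006 ]
 [ 0.576  -0.1398  0.006 ]
 [ 0.4524 -0.1703  0.006 ]
 [ 0.421  -0.0482  0.006 ]] [ 0.49876331 -0.0928532   0.006     ] [np.float64(0.12948267301130664), np.float64(0.13022691045012005), np.float64(0.12727946011159422), np.float64(0.1260996911513869)]
```

The sizes agree: the foot comes out 64 mm across and the disc 97–100 mm, and the board and pad are within 3 mm of their given sizes. The tamper is at about (0.494, -0.098) and the nest axis at (0.514, 0.161). I'll move above the tamper.

Emit:
servo_tool(jaw=[1,1,1,1,1,1,1,1,1,1,1,1,1,1,1,1,1], xyz=[[31,-26,0],[62,-53,0],[93,-79,0],[124,-105,0],[155,-132,0],[186,-158,0],[217,-184,0],[248,-211,0],[279,-237,0],[310,-264,0],[341,-290,0],[372,-316,0],[403,-343,10],[425,-362,10],[434,-369,20],[434,-369,20],[434,-369,20]], yaw=[0,0,0,0,0,0,0,0,0,0,0,0,0,0,0,0,0])

```text
time_s: 1.8
tcp_pos: [0.4932, -0.0986, 0.2015]
tcp_rot: [[0.944, 0.33, -0.002], [0.33, -0.944, 0.002], [-0.002, -0.002, -1.0]]
wrist_force: [-0.2, -0.8, -0.2]
finger_gap: 1.005
```

```bash
python3 - <<'E'
from h import *
for n in("side","top"):
    im=viewer.grab_frame(n); cv2.imwrite(f"pics/{n}2.png",im[:,:,::-1])
st=manip.get_state();print(st['time_s'],st['tcp_pos'],st['joint_pos'],st['tcp_rot'].round(3),st['wrist_force'])
s=cv2.imread('pics/side2.png');t=cv2.imread('pics/top2.png')
cv2.imwrite('pics/c2.png',np.hstack([cv2.resize(s[160:310,280:420],(400,428),interpolation=2),cv2.resize(t[190:340,270:410],(400,428),interpolation=2)]))
print(onz('top',(343.5,263.5),.116), proj('side',[.494,-.098,.116]),proj('top',[.494,-.098,.116]),proj('side',[.494,-.098,.019]))
E
```

```text
1.9 [ 0.4935255  -0.09931485  0.20228787] [-2.04002567e+01 -3.25304986e+00  1.06563440e+02  5.93321416e-02
  7.67525111e+01  5.04299400e+01] [[ 0.945  0.328 -0.001]
 [ 0.328 -0.945  0.001]
 [-0.    -0.001 -1.   ]] [ 0.48195449 -0.4366751   0.09679896]
[ 0.49152717 -0.09815621  0.116     ] [349.54902057 236.33211074] [343.45010943 262.47137448] [347.65409162 264.6986373 ]
```

View pics/c2.png

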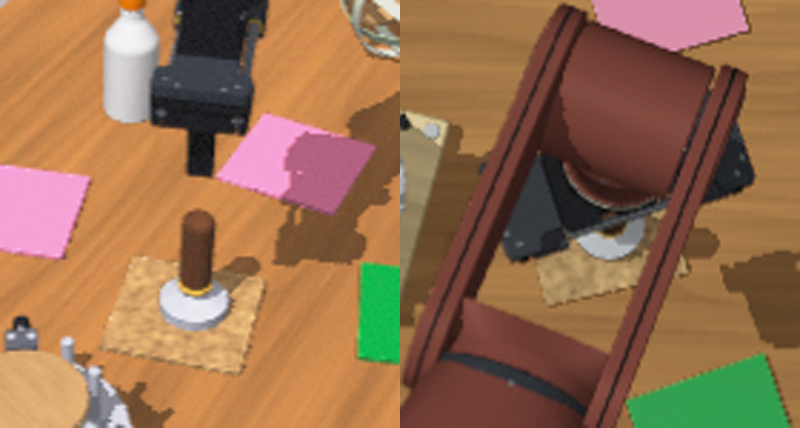

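The side view shows the gripper straight over the handle, whose top is at crop (198,215). I predicted column 349.5 and see 349.3. I'll go down 140 mm and grip.

Emit:
servo_tool(jaw=[1,1,1,1,1,1,1,1,0,-1,-1,-1,-1,-1,-1,-1,-1], xyz=[[0,0,25],[0,0,50],[0,0,75],[0,0,100],[0,0,120],[0,0,135],[0,0,140],[0,0,140],[0,0,140],[0,0,140],[0,0,140],[0,0,140],[0,0,140],[0,0,140],[0,0,140],[0,0,140],[0,0,140]], yaw=[0,0,0,0,0,0,0,0,0,0,0,0,0,0,0,0,0])

```text
time_s: 3.6
tcp_pos: [0.4935, -0.0993, 0.0622]
tcp_rot: [[0.945, 0.328, -0.001], [0.328, -0.945, 0.001], [-0.0, -0.001, -1.0]]
wrist_force: [0.8, -0.6, -1.9]
finger_gap: 0.337
```

```bash
python3 - <<'E'
from h import *
im=viewer.grab_frame("side"); cv2.imwrite("pics/c3.png",cv2.resize(im[180:310,280:420,::-1],(700,600),interpolation=2))
st=manip.get_state();print(st['time_s'],st['tcp_pos'],st['wrist_force'],st['torque'],st['finger_gap']*87)
E
```

```text
3.65 [ 0.49343891 -0.09926273  0.06219315] [ 0.24373614 -1.89626242 -0.65398371] [-0.23153319 -0.09148018 -0.0326069 ] 29.40654292504915
```

View pics/c3.png

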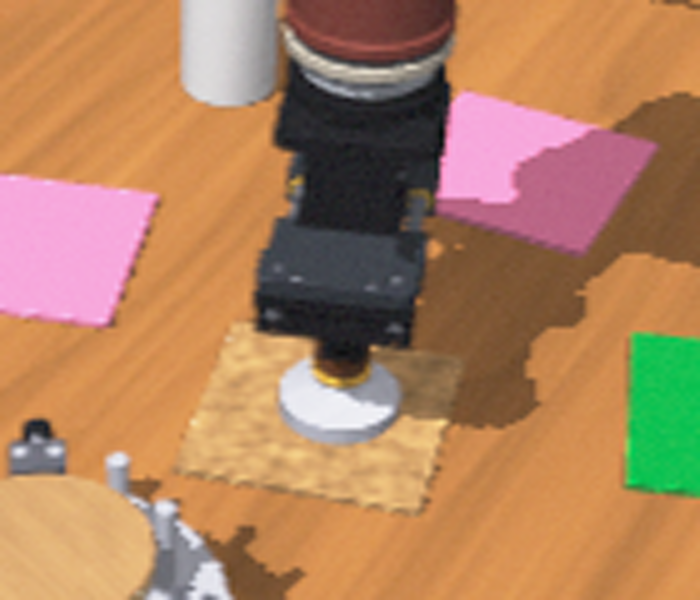

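It's gripped at an opening of 29.4 mm, and the foot is still flat. I'll lift 155 mm and carry it over the nest.

Emit:
servo_tool(jaw=[-1,-1,-1,-1,-1,-1,-1,-1,-1,-1,-1,-1,-1,-1,-1,-1,-1,-1,-1,-1], xyz=[[0,0,-6],[0,0,-20],[0,0,-40],[0,0,-65],[0,0,-90],[0,0,-115],[0,0,-140],[3,-7,-152],[11,-25,-155],[22,-50,-155],[33,-75,-155],[44,-100,-155],[55,-125,-155],[66,-150,-155],[77,-175,-155],[88,-200,-155],[97,-221,-155],[102,-234,-155],[105,-239,-155],[105,-239,-155]], yaw=[0,0,0,0,0,0,0,0,0,0,0,0,0,0,0,0,0,0,0,0])

```text
time_s: 5.65
tcp_pos: [0.5141, 0.1611, 0.2173]
tcp_rot: [[0.944, 0.329, -0.001], [0.329, -0.944, 0.001], [-0.001, -0.001, -1.0]]
wrist_force: [-0.4, -0.2, -5.3]
finger_gap: 0.334
```

```bash
python3 - <<'E'
from h import *
for n in("side","top"):
    im=viewer.grab_frame(n); cv2.imwrite(f"pics/{n}4.png",im[:,:,::-1])
st=manip.get_state();print(st['time_s'],st['tcp_pos'],st['tcp_rot'].round(4),st['wrist_force'],st['torque'],st['finger_gap']*87)
s=cv2.imread('pics/side4.png');t=cv2.imread('pics/top4.png')
cv2.imwrite('pics/c4.png',np.hstack([cv2.resize(s[200:350,220:360],(400,428),interpolation=2),cv2.resize(t[190:340,170:310],(400,428),interpolation=2)]))
for p in ([.514,.161,.1615],[.514,.161,.117]): print(proj('side',p))
E
```

```text
5.75 [0.5141946  0.16007704 0.21731759] [[ 9.448e-01  3.278e-01 -1.100e-03]
 [ 3.278e-01 -9.448e-01  5.000e-04]
 [-9.000e-04 -8.000e-04 -1.000e+00]] [ 0.74565976 -0.46373461 -4.00751269] [-0.07161371  0.04708782 -0.01566108] 29.26481286131678
[287.36302575 284.56445341]
[288.02739558 299.12593955]
```

View pics/c4.png

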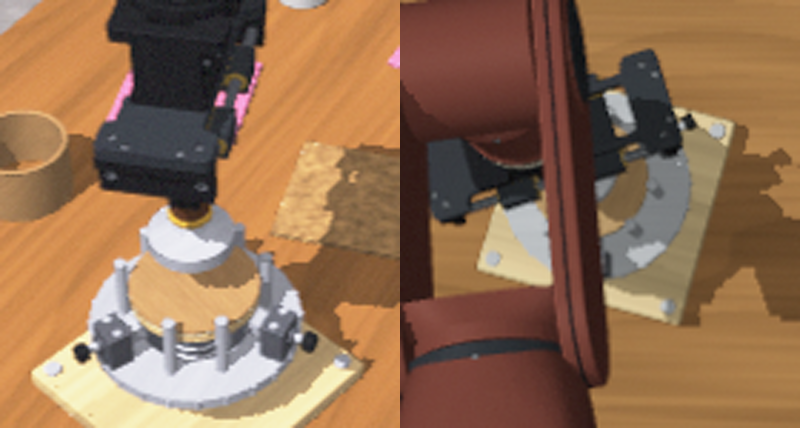

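In the side crop the foot hangs level at (192,240), where I predicted (192,242), and it is centred over the disc. I'll lower it to first contact.

Emit:
servo_tool(jaw=[-1,-1,-1,-1,-1,-1,-1,-1,-1,-1], xyz=[[0,0,10],[0,0,22],[0,0,32],[0,0,38],[0,0,41],[0,0,43],[0,0,45],[0,0,47],[0,0,47],[0,0,47]], yaw=[0,0,0,0,0,0,0,0,0,0])

```text
time_s: 6.75
tcp_pos: [0.5145, 0.1602, 0.1711]
tcp_rot: [[0.945, 0.328, -0.0], [0.328, -0.945, 0.001], [0.0, -0.001, -1.0]]
wrist_force: [-1.4, 0.4, 0.2]
finger_gap: 0.336
```

```bash
cat > st.py <<'E'
from h import *
st=manip.get_state();print(st['time_s'],st['tcp_pos'].round(4),st['tcp_rot'][:,2].round(4),'F',st['wrist_force'].round(2),'M',st['torque'].round(3),st['finger_gap']*87)
E
python3 st.py
```

```text
6.75 [0.5145 0.1602 0.1711] [-0.e+00  6.e-04 -1.e+00] F [-1.36  0.43  0.19] M [-0.069  0.398  0.009] 29.24896014173147
```

Emit:
servo_tool(jaw=[-1,-1,-1,-1,-1,-1,-1,-1,-1,-1], xyz=[[0,0,2],[0,0,4],[0,0,6],[0,0,8],[0,0,10],[0,0,12],[0,0,14],[0,0,16],[0,0,16],[0,0,16]], yaw=[0,0,0,0,0,0,0,0,0,0])

```text
time_s: 7.75
tcp_pos: [0.5145, 0.1602, 0.1548]
tcp_rot: [[0.945, 0.328, -0.0], [0.328, -0.945, 0.001], [0.0, -0.001, -1.0]]
wrist_force: [-0.7, -1.0, 1.3]
finger_gap: 0.339
```

```bash
python3 st.py; python3 - <<'E'
from h import *
im=viewer.grab_frame("side"); cv2.imwrite("pics/c5.png",cv2.resize(im[230:350,220:360,::-1],(700,600),interpolation=2))
E
```

```text
7.75 [0.5145 0.1602 0.1548] [-0.e+00  6.e-04 -1.e+00] F [-0.71 -0.99  1.29] M [-0.041  0.275 -0.009] 29.498638242529104
```

View pics/c5.png

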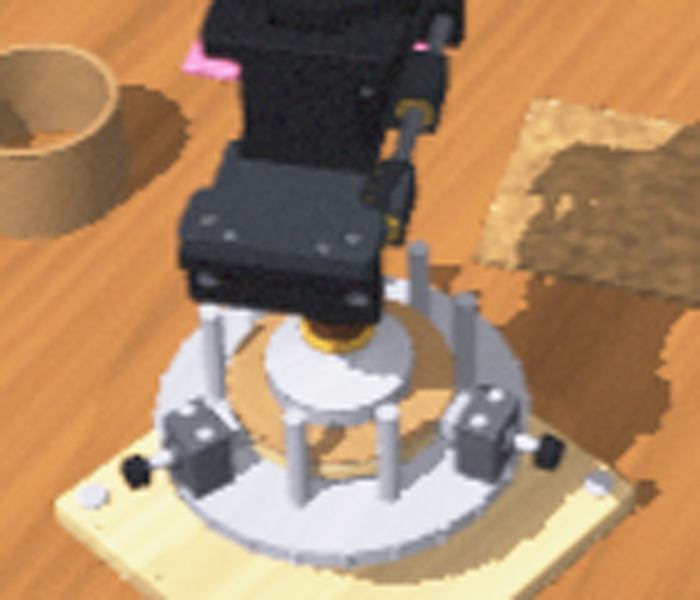

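The side crop shows the disc descending between the dowels, with the foot flat at (340,370). The press force is about 5–6 N. From here I'll go in smaller steps.

Emit:
servo_tool(jaw=[-1,-1,-1,-1,-1,-1], xyz=[[0,0,1],[0,0,2],[0,0,3],[0,0,4],[0,0,5],[0,0,5]], yaw=[0,0,0,0,0,0])

```text
time_s: 8.4
tcp_pos: [0.5146, 0.1602, 0.1497]
tcp_rot: [[0.945, 0.328, 0.0], [0.328, -0.945, 0.001], [0.0, -0.001, -1.0]]
wrist_force: [-1.4, -0.2, 3.7]
finger_gap: 0.34
```

Emit:
servo_tool(jaw=[-1,-1,-1,-1], xyz=[[0,0,1],[0,0,2],[0,0,3],[0,0,3]], yaw=[0,0,0,0])

```text
time_s: 8.8
tcp_pos: [0.5146, 0.1602, 0.1464]
tcp_rot: [[0.945, 0.328, 0.0], [0.328, -0.945, 0.001], [0.0, -0.001, -1.0]]
wrist_force: [-1.8, 0.2, 2.8]
finger_gap: 0.336
```

Emit:
servo_tool(jaw=[-1,-1,-1,-1], xyz=[[0,0,1],[0,0,2],[0,0,3],[0,0,3]], yaw=[0,0,0,0])

```text
time_s: 9.2
tcp_pos: [0.5149, 0.1601, 0.1459]
tcp_rot: [[0.945, 0.328, 0.001], [0.328, -0.945, 0.0], [0.001, -0.0, -1.0]]
wrist_force: [-9.6, -2.2, 18.7]
finger_gap: 0.342
```

Emit:
servo_tool(jaw=[-1,-1,-1,-1], xyz=[[0,0,1],[0,0,2],[0,0,3],[0,0,3]], yaw=[0,0,0,0])

```text
time_s: 9.6
tcp_pos: [0.515, 0.1601, 0.1459]
tcp_rot: [[0.945, 0.328, 0.001], [0.328, -0.945, 0.0], [0.001, 0.0, -1.0]]
wrist_force: [-11.6, -1.9, 22.2]
finger_gap: 0.339
```

```bash
python3 st.py; python3 - <<'E'
from h import *
im=viewer.grab_frame("side"); cv2.imwrite("pics/c6.png",cv2.resize(im[230:350,220:360,::-1],(700,600),interpolation=2))
E
```

```text
9.6 [0.515  0.1601 0.1459] [ 1.2e-03  3.0e-04 -1.0e+00] F [-11.63  -1.92  22.16] M [-0.326  2.066  0.008] 29.522641953150803
```

View pics/c6.png

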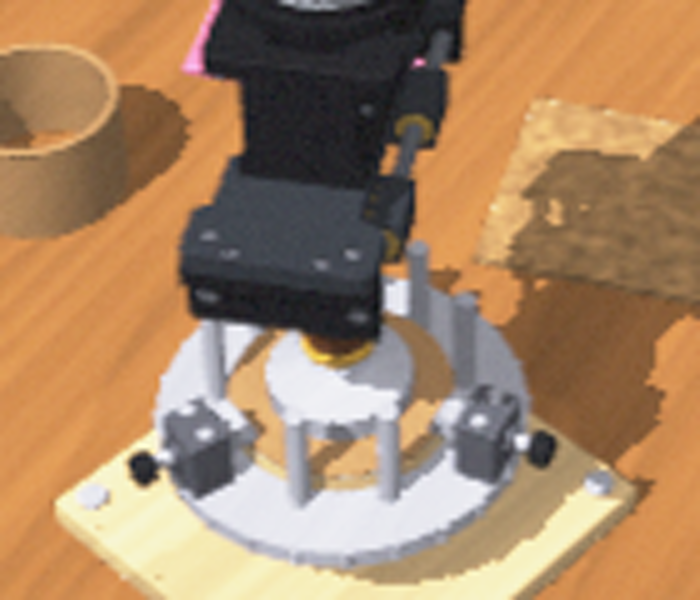

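It has stopped at 27 mm with about 26 N down, counting the 4 N weight. Between the last two crops both visible knobs moved inward: (135,472) to (145,467) and (547,450) to (540,447). So those two bolts have snapped in. I'll ease off and then check the third.

Emit:
servo_tool(jaw=[-1,-1,-1,-1,-1,-1,-1], xyz=[[0,0,0],[0,0,-1],[0,0,-2],[0,0,-3],[0,0,-4],[0,0,-6],[0,0,-6]], yaw=[0,0,0,0,0,0,0])

```text
time_s: 10.35
tcp_pos: [0.515, 0.1601, 0.1515]
tcp_rot: [[0.945, 0.328, 0.001], [0.328, -0.945, 0.0], [0.001, 0.0, -1.0]]
wrist_force: [-0.2, 0.5, -4.4]
finger_gap: 0.336
```

```bash
python3 st.py
```

```text
10.35 [0.515  0.1601 0.1515] [ 9.e-04  2.e-04 -1.e+00] F [-0.22  0.47 -4.44] M [-0.014 -0.025 -0.023] 29.24885503731045
```

There is no push-back 5.6 mm up, so the disc is being held. I'll lift clear, move partway towards the pad and look at all three bolts.

Emit:
servo_tool(jaw=[-1,-1,-1,-1,-1,-1,-1,-1,-1,-1,-1,-1,-1,-1,-1], xyz=[[0,0,-10],[0,0,-25],[0,0,-45],[0,0,-62],[0,0,-66],[-10,22,-66],[-20,45,-66],[-32,72,-66],[-44,100,-66],[-56,128,-66],[-68,155,-66],[-80,182,-66],[-92,208,-66],[-98,222,-66],[-98,222,-66]], yaw=[0,0,0,0,0,0,0,0,0,0,0,0,0,0,0])

```text
time_s: 11.85
tcp_pos: [0.495, -0.0835, 0.2175]
tcp_rot: [[0.946, 0.325, 0.001], [0.325, -0.946, -0.0], [0.001, 0.001, -1.0]]
wrist_force: [-0.3, -0.6, -4.6]
finger_gap: 0.338
```

```bash
python3 st.py; python3 - <<'E'
from h import *
for n in("side","top"):
    im=viewer.grab_frame(n); cv2.imwrite(f"pics/{n}7.png",im[:,:,::-1])
s=cv2.imread('pics/side7.png');t=cv2.imread('pics/top7.png')
cv2.imwrite('pics/c7.png',np.hstack([cv2.resize(s[260:360,240:340],(400,400),interpolation=2),cv2.resize(t[205:305,190:290],(400,400),interpolation=2)]))
E
```

```text
11.85 [ 0.495  -0.0835  0.2175] [ 1.e-03 -2.e-04 -1.e+00] F [-0.33 -0.63 -4.59] M [ 0.056 -0.001 -0.045] 29.44012188470157
```

View pics/c7.png

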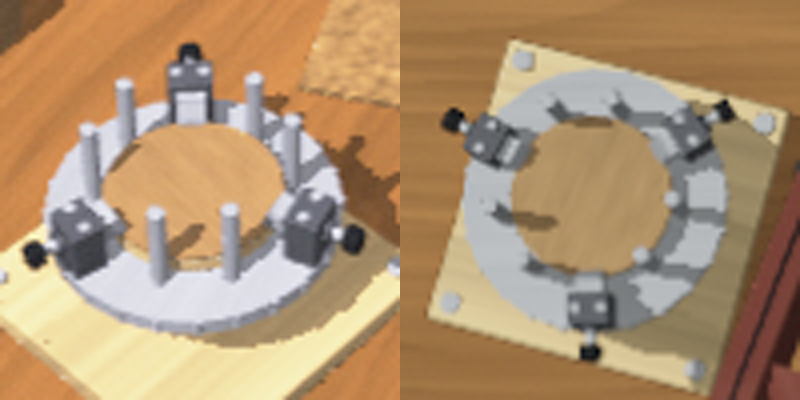

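View pics/side7.png

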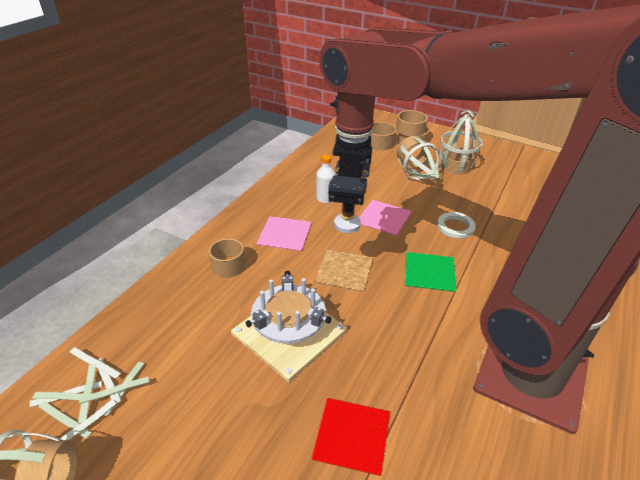

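All three tongues appear to lie over the disc's edge, at side crop (190,105), (110,225) and (292,210). I'll check this with numbers: knob centroids before and after (3.5 mm outward would be about 1.4 px), and the disc's position.

```bash
python3 - <<'E'
from h import *
def knobs(f,boxes):
    g=cv2.imread(f).astype(int).sum(2); 
    for (x,y) in boxes:
        w=np.clip(150-g[y-8:y+9,x-8:x+9],0,None).astype(float)
        # restrict
        Y,X=np.mgrid[y-8:y+9,x-8:x+9]; m=((X-x)**2+(Y-y)**2<=16); w=w*m
        print(f,(round((w*X).sum()/w.sum(),2),round((w*Y).sum()/w.sum(),2)),round(w.sum()))
k=[(203,235),(271,233),(237,292)]
for f in ('pics/top0.png','pics/top7.png'): knobs(f,k)
ks=[(287,272),(249,323),(328,321)]
for f in ('pics/side0.png','pics/side7.png'): knobs(f,ks)
t=cv2.imread('pics/top7.png');hsv=cv2.cvtColor(t,cv2.COLOR_BGR2HSV)
for n in('top','side'):
    t=cv2.imread(f'pics/{n}7.png');hsv=cv2.cvtColor(t,cv2.COLOR_BGR2HSV)
    m=cv2.inRange(hsv,(8,80,60),(20,255,255)); z=np.zeros_like(m)
    x,y=proj(n,[.514,.161,.09]).astype(int); cv2.circle(z,(x,y),27,255,-1); m&=z
    m=cv2.morphologyEx(m,cv2.MORPH_CLOSE,np.ones((3,3)));m=cv2.morphologyEx(m,cv2.MORPH_OPEN,np.ones((3,3)))
    c=max(cv2.findContours(m,0,1)[0],key=cv2.contourArea);h=cv2.convexHull(c)
    P=np.array([onz(n,q,.091)[:2] for q in h[:,0].astype(float)],np.float32);print(n,cv2.fitEllipse(h),cv2.minEnclosingCircle(P),cv2.fitEllipse(P))
s=cv2.imread('pics/side7.png')
cv2.imwrite('pics/c8.png',cv2.resize(s[265:345,235:340],(788,600),interpolation=2))
E
```

```text
pics/top0.png (np.float64(203.08), np.float64(234.27)) 1097
pics/top0.png (np.float64(270.9), np.float64(232.17)) 718
pics/top0.png (np.float64(237.14), np.float64(292.92)) 859
pics/top7.png (np.float64(203.13), np.float64(234.2)) 891
pics/top7.png (np.float64(270.91), np.float64(232.17)) 585
pics/top7.png (np.float64(237.23), np.float64(292.93)) 730
pics/side0.png (np.float64(287.67), np.float64(272.35)) 288
pics/side0.png (np.float64(248.36), np.float64(323.43)) 285
pics/side0.png (np.float64(328.44), np.float64(319.96)) 433
pics/side7.png (np.float64(287.57), np.float64(272.38)) 249
pics/side7.png (np.float64(248.49), np.float64(323.66)) 229
pics/side7.png (np.float64(328.74), np.float64(320.26)) 423
top ((237.46804809570312, 253.6898651123047), (39.54984664916992, 39.83522415161133), 70.38187408447266) ((0.5147832036018372, 0.1607213318347931), 0.04976249486207962) ((0.5144044756889343, 0.16082212328910828), (0.09721440076828003, 0.09910298138856888), 141.60357666015625)
side ((288.0907287597656, 308.3329772949219), (36.58027648925781, 45.018489837646484), 85.7464828491211) ((0.5142481327056885, 0.16315674781799316), 0.05353324115276337) ((0.5139222145080566, 0.16218146681785583), (0.09835847467184067, 0.10731241852045059), 34.20439529418945)
```

View pics/c8.png

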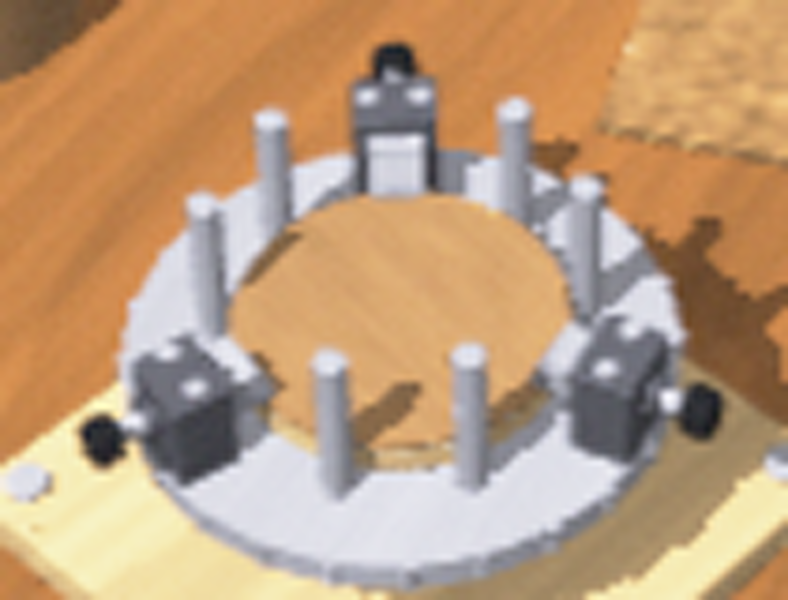

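All three knobs are back at their sprung-in positions to within 0.3 px, and the disc sits low and level. Now the tamper goes back to the pad.

Emit:
servo_tool(jaw=[-1,-1,-1,-1,-1,-1,-1,-1,-1,-1,-1,-1], xyz=[[-2,6,5],[-3,12,20],[-3,12,45],[-3,12,70],[-3,12,95],[-3,12,115],[-3,12,130],[-3,12,140],[-3,12,147],[-3,12,150],[-3,12,152],[-3,12,152]], yaw=[0,0,0,0,0,0,0,0,0,0,0,0])

```text
time_s: 13.15
tcp_pos: [0.4967, -0.0937, 0.0658]
tcp_rot: [[0.945, 0.327, 0.002], [0.327, -0.945, 0.001], [0.002, -0.0, -1.0]]
wrist_force: [-0.6, 0.2, -4.0]
finger_gap: 0.339
```

Emit:
servo_tool(jaw=[-1,-1,-1,-1,-1], xyz=[[0,0,1],[0,0,2],[0,0,3],[0,0,3],[0,0,3]], yaw=[0,0,0,0,0])

```text
time_s: 13.65
tcp_pos: [0.4967, -0.0937, 0.0628]
tcp_rot: [[0.945, 0.327, 0.002], [0.327, -0.945, 0.001], [0.002, -0.0, -1.0]]
wrist_force: [-0.4, 1.0, -3.7]
finger_gap: 0.34
```

Emit:
servo_tool(jaw=[-1,-1,-1], xyz=[[0,0,0.5],[0,0,1],[0,0,1]], yaw=[0,0,0])

```text
time_s: 13.95
tcp_pos: [0.4969, -0.0937, 0.0622]
tcp_rot: [[0.945, 0.327, 0.002], [0.327, -0.945, 0.001], [0.002, -0.0, -1.0]]
wrist_force: [-1.2, 0.4, 0.4]
finger_gap: 0.34
```

Contact came at z = 0.0622, the same height as at pick-up, so the tamper didn't slip in the grip. I'll open and rise.

Emit:
servo_tool(jaw=[-0.2,-0.1,0.2,0.6,1,1,1,1,1,1,1,1,1,1,1,1], xyz=[[0,0,0],[0,0,0],[0,0,0],[0,0,0],[0,0,0],[0,0,0],[0,0,0],[0,0,0],[0,0,-10],[0,0,-30],[0,0,-60],[0,0,-90],[0,0,-120],[0,0,-145],[0,0,-150],[0,0,-150]], yaw=[0,0,0,0,0,0,0,0,0,0,0,0,0,0,0,0])

```text
time_s: 15.55
tcp_pos: [0.4972, -0.094, 0.2134]
tcp_rot: [[0.945, 0.327, 0.004], [0.327, -0.945, -0.0], [0.004, 0.002, -1.0]]
wrist_force: [-0.0, -0.4, -1.2]
finger_gap: 1.001
```

```bash
python3 st.py; python3 - <<'E'
from h import *
for n in("side","top"):
    im=viewer.grab_frame(n); cv2.imwrite(f"pics/{n}9.png",im[:,:,::-1])
s=cv2.imread('pics/side9.png')
cv2.imwrite('pics/c9.png',cv2.resize(s[180:380,180:420],(720,600),interpolation=2))
E
```

```text
15.55 [ 0.4972 -0.094   0.2134] [ 4.3e-03 -2.0e-04 -1.0e+00] F [-0.01 -0.42 -1.2 ] M [-0.068  0.029 -0.004] 87.06842481997735
```

View pics/c9.png

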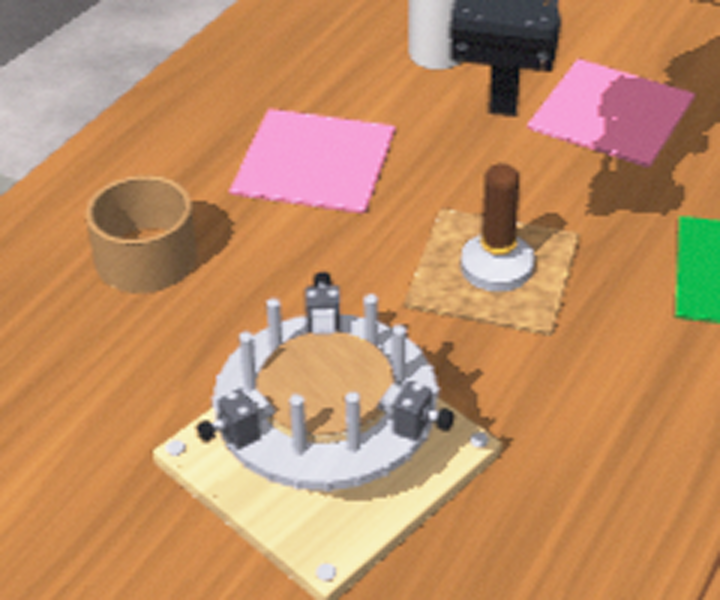

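View pics/top9.png

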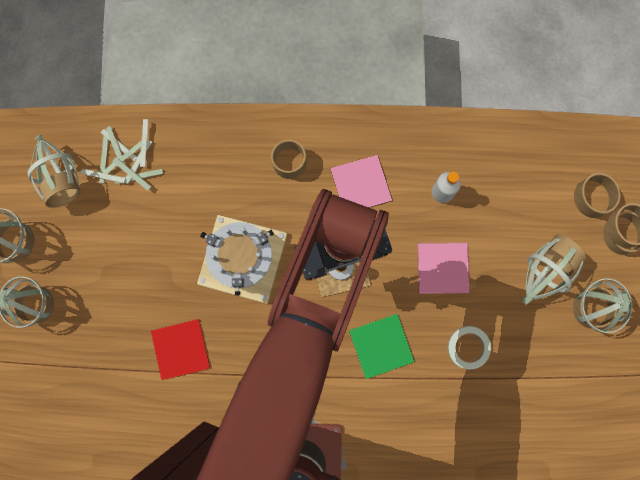

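The tamper stands upright on the cork pad at crop (500,260). The disc is latched, with all three tongues over its edge. In the top view the tube (289,157), bottle (447,186) and coil (470,348) are where they were. I'll hand in.

```bash
python3 -c "
from rig import manip
manip.sign_off()"
```

```text
the job is handed in; nothing more can be done
```

The base disc is pressed home and held by all three latch bolts. The tamper stands upright on the cork pad again, about 4 mm from its first spot and still well inside the pad. I handed the job in at about 15.6 s of the 64 s allowed.

- **Press:** The tamper was held by its handle with the foot flat on the disc. The disc went down about 27 mm to a hard stop, with about 26 N of downward force at the end, counting the tamper's own weight. A sideways force of about 11.6 N also built up at the stop and was gone once I eased off.
- **Latching:** There was no push-back once the foot lifted. All three knobs were back at their sprung-in positions within 0.3 px, where a bolt held out would show about 1.4 px. The tongues lie over the disc's edge.
- **Level:** I judged this by eye and from the disc's near-circular outline in the top view. The side-view fit of the outline was rougher (98 x 107 mm), because dowels, bolts and the disc's rim disturb it.
- **Tamper:** It touched the pad at the same height as at pick-up (0.0622 m), so it had not slipped in the grip.
- **Other things:** The tube, bottle and coil look unmoved in the last pictures, and the open gripper was clear of everything.

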